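# Running-fit check of a bushing on a gauge pin

### The arm

A 7-joint arm with a two-finger parallel gripper is mounted at the origin on a cart in front of the work surface, level with it; the furniture and walls round the work are solid. World frame = base frame: x ahead of the robot, y to its left, z up, the work surface at z = 0. Lengths are in m, angles in rad, forces in N, time in s.
With the tool pointing down it reaches from about 0.4 to 0.85 m from the base axis. Payload 10.4 kg.
Tool frame: the origin (TCP) lies at the centre of the arm's flange, where the gripper is bolted on; the fingertips stand 173 mm ahead of it and the grasp point (between the pads) lies 155 mm ahead of it (manip.nose_length is the distance from the TCP to the fingertips, in m); z points along the fingers, x is the direction in which the jaws open and shut, and the axes are right-handed (so a half turn about z gives the same grasp; the last joint's range is limited). The gripper opens to 85 mm and grips with 20 to 120 N. Pads are 22 mm wide; open, the fingers measure 114 mm over their backs; the gripper's body (76 mm by 85 mm) begins 54 mm behind the grasp point. The pads swing forward as they close: fully open they stand 13 mm farther back than shut.
Start: joints at [1.259, 0.332, -0.065, 1.46, 0.022, 1.35, -0.088], TCP at [0.178, -0.599, 0.405] pointing down, gripper open.
Joint ranges: [-2.6, 2.6], [-0.5, 2.12], [-1.47, 1.34], [0.16, 2.42], [-1.27, 4.41], [0.06, 2.06], [-2.6, 2.6]. Speed limits (rad/s): [2.22, 2.22, 2.79, 2.79, 3.14, 3.14, 3.14].

### API

Orientations are given as a unit quaternion [x, y, z, w].
In Python, from workcell import status, cams, order, manip gives the robot as it stands.
- The arm moves only by the tool servo_tool, never from a script. Its argument "motion" is a list that holds one entry, the list of rows, each a list of 6 numbers: the shift along the tool's x, y, z in units of 50 mm (1.0 is 50 mm), then the turn, a rotation vector about the tool's x, y, z in units of 5 degrees (1.0 is 5 degrees). In form: [[[x, y, z, ax, ay, az], ...]]. A call has 1 to 12 rows; each row shifts and turns the pose as measured when the row begins, along the tool's axes as they then stand; what a row does not reach is not made up. A row lasts 1/10 s, in which the tool goes at most 50 mm and 8.59 degrees, less where a joint would pass 70% of its speed; a pose out of reach is approached as far as the arm can. A call is refused whole if a number of a shift passes 1 or a number of a turn 1, either way. A call with a gripper value outside its range is refused whole. "jaw" is the closure in counts, from 0 (fully open) to 255 (shut), set as the call begins (left out, the last holds). The fingers move at their own pace and stop on an object; "force" is the grip in N (left out, the last holds). Time passes only in rows, so rows that do not move let the fingers close. It gives the time, the measured TCP pose, the force and the opening at its end, in the units of the state.
- status.get_obs(): the state, without advancing time (a new reading comes with each control period).
- cams.camera(name): name is "scene" or "top"; returns a dict with "color" (384x512x3 uint8, red, green, blue), "vertical_fov" (degrees; the focal length in pixels is half the picture's height over the tangent of half this angle, whatever the lens; pixels are square), "cx", "cy" (the principal point, pixels), "k1" (the pictures are not rectified: a ray, as slopes to the right and down, at radius r is drawn at 1 + k1 r^2 times it, then the intrinsics apply), "extrinsics" (4x4, takes a point from camera to world coordinates). Camera axes: x right, y down, z forward; pixel columns grow to the right and rows downward; lengths in m; the calibration is good to about 2 mm. A picture is of the moment at which its call begins. There is no depth.
- order.hand_in(): hands the job in, once; it reports no verdict.
The state is a dict: "clock": time; "joint_pos": joint angles; "joint_velocities": joint speeds; "tau": joint torques, N m; "position": TCP position; "ee_rot": TCP orientation; "ft_force": force on the tool from outside, world axes, zero at the start; "torque": the same for the moment, N m; "grip_width": opening from 0.0 (shut) to 1.0 (fully open).
Only numpy, scipy, OpenCV 4.12 (cv2) and the standard library are available. Lean on these libraries where they do the work, as an engineer would, in place of code of your own. Each camera call takes 0.05 s, during which the arm holds its last target.

### The job

Check that the brass bushing runs freely on the gauge pin: slide it over the pin standing in the gauge stand until it lies flat on the block, and let go of it. Then grip the pin above it and draw it straight up, partway out of its bore, until its green band is wholly clear above the bushing while the red band below stays hidden; finish while holding the pin there, touching nothing else. The pin must never come all the way out, the bushing stays down on the block, the stand stays flat where it stands, and the dark bushing, the yellow plug and the marker are left alone.

Things in the scene. Friction and masses are not known exactly. Their poses are not given: they have to be found in the camera images.
- stand: Gauge stand, loose but heavy (2.6 kg): a light aluminium block 66 x 66 mm on a dark steel foot 104 x 80 x 10 mm, block top 60 mm above the worktop. Origin at the centre of its underside, z up. A vertical blind bore, 15 mm wide and 50 mm deep (its floor at z = 10 mm), lies on the z axis.
- gauge_pin: Loose steel pin, 14 mm thick, 102 mm long, 0.12 kg, top 4 mm tapered to 8 mm. Origin at the centre of its lower end, z up along it. Starts fully down in the bore (origin 10 mm above the stand's), 52 mm showing above the block; drops back if let go. Green band 42 to 50 mm and red band 22 to 32 mm from its lower end, so both are inside the bore at the start.
- brass_bushing: Brass bushing, a plain ring: outer diameter 36 mm, bore 16 mm, height 18 mm, 0.11 kg. Origin at the centre of its underside, z along the bore. It starts lying flat on the worktop. Once it lies on the block, raising the pin by 26 mm brings the green band just clear of it; at 36 mm the red band begins to show.
- dark_bushing: Dark steel bushing of the same outer size, with a bore of only 10 mm, too small for the pin; lies flat on the worktop. Leave it alone. Origin at the centre of its underside.
- yellow_plug: Yellow moulded plug with black ends, 32 x 60 x 33 mm, lying on the worktop; leave it alone. Origin at the centre of its underside.
- marker_pen: White and red marker, 16 mm thick, 129 mm long, lying on the worktop; leave it alone. Origin at the centre of its underside.
Things that resemble listed ones, but are neither listed nor needed, are in the scene too. Of the things that look like the brass_bushing, the smallest one is meant.

How it is judged:
By the outcome, as a careful person would: the job done as asked, in the order asked, and still so for the second after the job is handed in, while the arm keeps its last pose, push and grip.
It also fails if it takes over 54 s, if anything falls off the work surface, if the arm or the gripper's body presses on something with over 40 N, if the wrist force passes 120 N, or if a joint passes its speed limit or range.

## Working session

There is one attempt and no reset: what is moved stays moved. The work goes in short steps, Python scripts to look and compute and a tool call to move; the robot and the scene stay as the last step left them, time stands still between calls to the robot, and variables do not carry over. Pictures are saved under pics/ and viewed, and the job is handed in when it is done.

Besides the shell and the picture viewer there is one more tool, called as name([rows], argument=value, ...), one row to a line, values as JSON. servo_tool: Moves the arm, as the interface text tells. Its arguments: {"type":"object","properties":{"motion":{"type":"array","items":{"type":"array","items":{"type":"array","items":{"type":"number"}}}},"jaw":{"type":"number"},"force":{"type":"number"}},"required":["motion"]}

```bash
ls; mkdir -p pics; python3 - <<'E'
from workcell import status,cams,order,manip
import cv2
print(status.get_obs(), manip.nose_length)
for n in("scene","top"):
    c=cams.camera(n); cv2.imwrite(f"pics/{n}0.png",c["color"][:,:,::-1]); print({k:v for k,v in c.items() if k!="color"})
E
```

```text
pics
{'clock': 0.0, 'joint_pos': array([ 1.25941842,  0.33287164, -0.06468046,  1.46100319,  0.02162894,
        1.34991377, -0.08848004]), 'joint_velocities': array([ 5.22107806e-04, -1.24795507e-03, -3.88076908e-04,  3.85990976e-04,
        1.76707207e-06,  8.14003449e-04, -7.21626039e-04]), 'tau': array([ 8.79342610e-05, -6.25430775e+01,  4.96177026e-02, -3.91605091e+01,
        1.64282037e-02,  9.74672585e-03,  1.75604350e-05]), 'position': array([ 0.17793602, -0.59898159,  0.40388632]), 'ee_rot': array([ 8.01501441e-01, -5.97992373e-01, -6.31543023e-04, -4.04353138e-04]), 'ft_force': array([ 0.18799217, -0.18820726, -0.17418389]), 'torque': array([ 0.01747568,  0.01599704, -0.00664109]), 'grip_width': 1.000993340935955} 0.1734
{'vertical_fov': 48.86041274532714, 'cx': 253.03879064387135, 'cy': 196.0565264976422, 'k1': 0.038373127242040464, 'extrinsics': array([[ 0.67641401, -0.43999222,  0.59065297,  0.04950864],
       [-0.73620488, -0.38039448,  0.55973423, -0.30692088],
       [-0.02159758, -0.81345368, -0.58122858,  0.5364461 ],
       [ 0.        ,  0.        ,  0.        ,  1.        ]])}
{'vertical_fov': 44.57522584269563, 'cx': 252.69441323665998, 'cy': 194.07443190451934, 'k1': -0.10797314296026767, 'extrinsics': array([[ 0.0257171 , -0.9932586 ,  0.11303088,  0.43831719],
       [-0.99949667, -0.02344679,  0.02136962,  0.16369989],
       [-0.01857535, -0.11352355, -0.99336165,  0.97306776],
       [ 0.        ,  0.        ,  0.        ,  1.        ]])}
```

View pics/scene0.png

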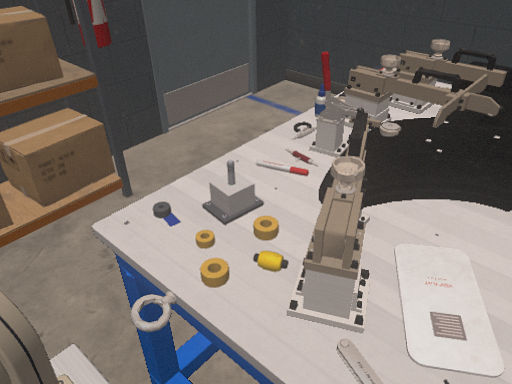

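View pics/top0.png

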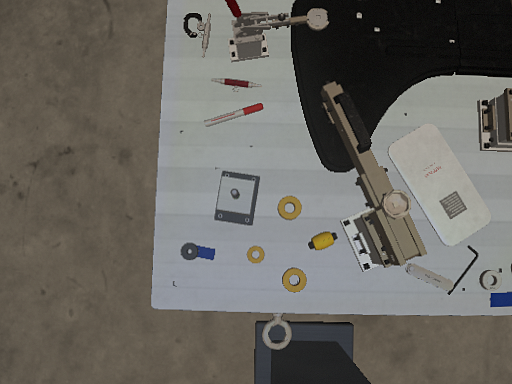

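The top view shows three gold rings at about (256,254), (289,207) and (294,280). The smallest is at (256,254). The stand is at (237,197), the dark bushing at (189,251) and the plug at (322,241). A tall toggle clamp stands at (380,220), so I'll measure the ring and the stand next.

```bash
cat > h.py <<'E'
import numpy as np,cv2
from workcell import status,cams
def K(c):
    f=192/np.tan(np.radians(c["vertical_fov"])/2); return f
def ray(c,u,v):
    f=K(c); d=np.array([(u-c["cx"])/f,(v-c["cy"])/f]); s=d.copy()
    for _ in range(30): s=d/(1+c["k1"]*(s@s))
    E=c["extrinsics"]; return E[:3,3],E[:3,:3]@np.array([s[0],s[1],1])
def plane(c,u,v,z):
    o,d=ray(c,u,v); return o+d*(z-o[2])/d[2]
def proj(c,p):
    E=c["extrinsics"]; q=E[:3,:3].T@(np.array(p)-E[:3,3]); s=q[:2]/q[2]; s=s*(1+c["k1"]*(s@s)); return s*K(c)+[c["cx"],c["cy"]]
def tri(c1,p1,c2,p2):
    o1,d1=ray(c1,*p1);o2,d2=ray(c2,*p2)
    t=np.linalg.lstsq(np.c_[d1,-d2],o2-o1,rcond=None)[0]
    a=o1+d1*t[0];b=o2+d2*t[1]; return (a+b)/2,np.linalg.norm(a-b)
E
python3 - <<'E'
from h import *
for n in("top","scene"):
    c=cams.camera(n); im=c["color"]; hsv=cv2.cvtColor(im,cv2.COLOR_RGB2HSV)
    m=cv2.inRange(hsv,(12,110,70),(32,255,255)); 
    cs,_=cv2.findContours(m,cv2.RETR_EXTERNAL,cv2.CHAIN_APPROX_NONE)
    for k in cs:
        if cv2.contourArea(k)<60: continue
        x,y,w,h=cv2.boundingRect(k); 
        if n=="scene" and x<150: continue
        e=cv2.fitEllipse(k) 
        pts=np.array([plane(c,*p[0],.018 if n=="top" else .009)[:2] for p in k]); (cc,r)=cv2.minEnclosingCircle(pts.astype(np.float32))
        print(n,(x,y,w,h),cv2.contourArea(k),np.round(e[0],1),"circ",np.round(cc,4),round(r,4),"ell",plane(c,*e[0],.018 if n=="top" else .009).round(4))
    if n=="top": crop=im[150:300,170:350]
    else: crop=im[140:300,140:300]
    cv2.imwrite(f"pics/{n}1.png",cv2.resize(crop,None,fx=4 if n=="top" else 3.7,fy=4 if n=="top" else 3.7,interpolation=cv2.INTER_CUBIC)[:,:,::-1])
E
```

```text
top (283, 268, 23, 24) 404.5 [294.  279.8] circ [0.3751 0.0967] 0.024 ell [0.3751 0.0966 0.018 ]
top (247, 246, 17, 17) 195.5 [255.3 254.2] circ [0.4247 0.1759] 0.017 ell [0.4245 0.1759 0.018 ]
top (312, 232, 22, 18) 252.5 [322.5 240.3] circ [0.4556 0.04  ] 0.022 ell [0.4558 0.04   0.018 ]
top (278, 196, 23, 24) 386.5 [289.3 207.4] circ [0.5212 0.1082] 0.0239 ell [0.5214 0.1087 0.018 ]
scene (201, 258, 28, 29) 604.0 [214.2 271.9] circ [0.3783 0.0996] 0.0335 ell [0.3767 0.0998 0.009 ]
scene (257, 251, 26, 20) 369.5 [269.8 260.4] circ [0.4612 0.0466] 0.0276 ell [0.461  0.0464 0.009 ]
scene (196, 230, 18, 18) 240.5 [204.7 238.5] circ [0.4244 0.1777] 0.0255 ell [0.4243 0.177  0.009 ]
scene (254, 216, 24, 24) 447.5 [265.5 227.3] circ [0.5257 0.1115] 0.0354 ell [0.5243 0.1119 0.009 ]
```

```bash
ls pics
```

```text
scene0.png
scene1.png
top0.png
top1.png
```

View pics/top1.png

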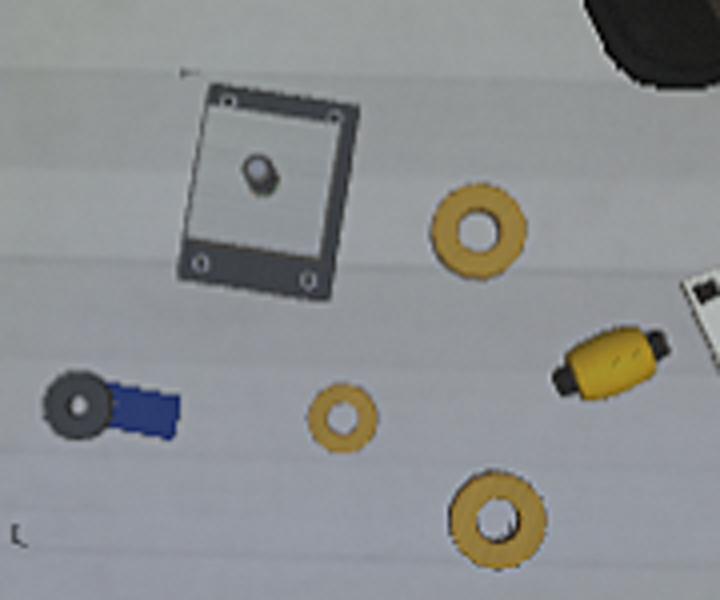

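View pics/scene1.png

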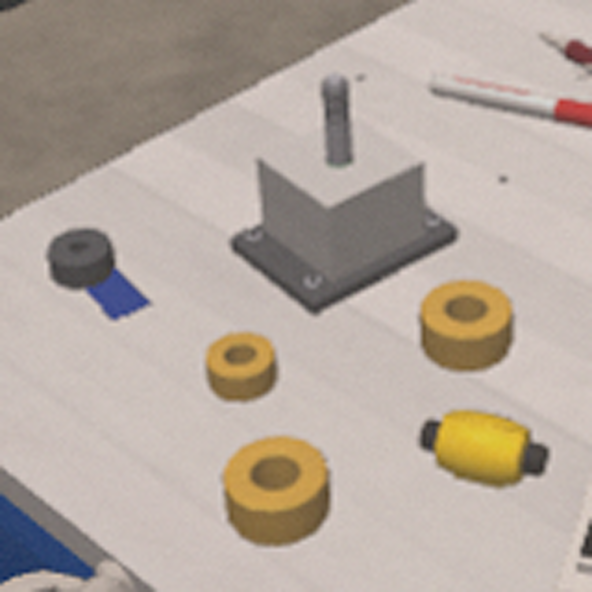

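```bash
python3 - <<'E'
from h import *
T=cams.camera("top");S=cams.camera("scene")
for n,c,(x0,y0,x1,y1),s in(("top",T,(212,168,262,228),10),("scene",S,(200,150,260,230),7)):
    cv2.imwrite(f"pics/{n}2.png",cv2.resize(c["color"][y0:y1,x0:x1],None,fx=s,fy=s,interpolation=cv2.INTER_CUBIC)[:,:,::-1])
hsv=cv2.cvtColor(T["color"],cv2.COLOR_RGB2HSV)
g=cv2.cvtColor(T["color"],cv2.COLOR_RGB2GRAY)
m=((g[165:230,205:270]<110)*255).astype(np.uint8)
cs,_=cv2.findContours(m,cv2.RETR_CCOMP,cv2.CHAIN_APPROX_NONE)
for k in cs:
    if cv2.contourArea(k)>15:
        r=cv2.minAreaRect(k); b=cv2.boxPoints(r)+[205,165]
        print(cv2.contourArea(k),b.round(1).tolist())
        for z in(.01,.06): print(z,[plane(T,*p,z)[:2].round(4).tolist() for p in b], np.mean([plane(T,*p,z)[:2] for p in b],0))
print("tip",tri(T,(234.4,191.6),S,(230.2,161.6)))
E
```

```text
56.5 [[229.2, 190.4], [235.6, 187.2], [240.2, 196.4], [233.8, 199.6]]
0.01 [[0.5544, 0.2333], [0.5614, 0.2203], [0.5424, 0.2102], [0.5355, 0.2232]] [0.54843968 0.22173731]
0.06 [[0.5484, 0.2297], [0.555, 0.2173], [0.537, 0.2077], [0.5304, 0.2201]] [0.5427224  0.21872416]
20.0 [[230.5, 191.5], [234.0, 188.0], [237.5, 191.5], [234.0, 195.0]]
0.01 [[0.5522, 0.2306], [0.5597, 0.2235], [0.5525, 0.216], [0.5451, 0.2231]] [0.552359   0.22330444]
0.06 [[0.5463, 0.2271], [0.5534, 0.2204], [0.5466, 0.2133], [0.5395, 0.22]] [0.54643824 0.22020992]
652.0 [[213.5, 219.1], [221.4, 169.9], [259.9, 176.1], [252.0, 225.3]]
0.01 [[0.494, 0.2639], [0.5971, 0.2511], [0.5859, 0.1705], [0.4833, 0.1842]] [0.54009836 0.21740719]
0.06 [[0.4911, 0.2587], [0.5889, 0.2465], [0.5783, 0.1701], [0.481, 0.1831]] [0.53481414 0.21461884]
tip (array([0.54006278, 0.21668347, 0.10956111]), np.float64(0.0008861053012961499))
```

View pics/top2.png

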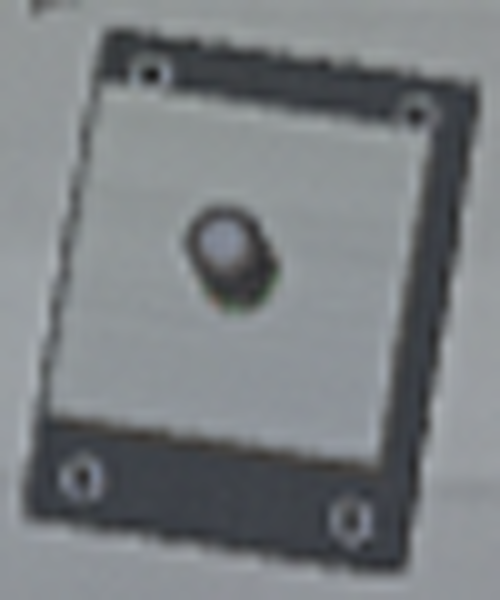

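View pics/scene2.png

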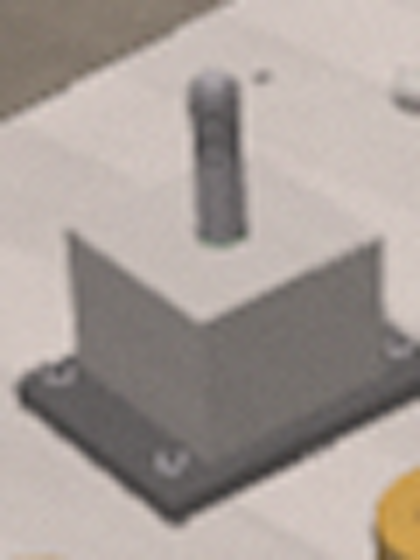

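Pin axis is at about (0.540, 0.217): the foot centre and the tip triangulation agree, tip height is 0.1096 against 0.112 expected, and the foot length is 0.104. The ring is at (0.4245, 0.176) with an outer radius of 17 mm. Before crossing I'll check the clamp's height.

```bash
python3 - <<'E'
from h import *
T=cams.camera("top");S=cams.camera("scene")
print("knob",tri(T,(397,203),S,(348,170)))
print("end",tri(T,(328,88),S,(361,113)))
print(plane(T,397,203,.15),plane(T,490,150,.1))
for p in((189,251),(214,254),(236,84),(262,107),(207,123)): print(p,plane(T,*p,.01).round(3))
E
```

```text
knob (array([ 0.51482918, -0.05548147,  0.21317153]), np.float64(0.002627232540663367))
end (array([0.71737273, 0.05077908, 0.19672842]), np.float64(0.011466484795894434))
[ 0.52208522 -0.07488317  0.15      ] [ 0.6344513  -0.27511984  0.1       ]
(189, 251) [0.427 0.312 0.01 ]
(214, 254) [0.423 0.26  0.01 ]
(236, 84) [0.784 0.226 0.01 ]
(262, 107) [0.734 0.169 0.01 ]
(207, 123) [0.697 0.285 0.01 ]
```

servo_tool([
  [[-0.5,-0.66,-0.14,0,0,0],[-0.5,-0.66,-0.14,0,0,0],[-0.5,-0.66,-0.14,0,0,0],[-0.5,-0.66,-0.14,0,0,0],[-0.5,-0.66,-0.14,0,0,0],[-0.5,-0.66,-0.14,0,0,0],[-0.5,-0.66,-0.14,0,0,0],[-0.5,-0.66,-0.14,0,0,0],[-0.5,-0.66,-0.14,0,0,0]],
], jaw=90, force=40)

```text
clock: 1.3
position: [0.4022, -0.2922, 0.468]
ee_rot: [0.798, -0.603, -0.001, 0.001]
ft_force: [0.8, -0.5, 0.8]
grip_width: 0.65
```

servo_tool([
  [[-0.74,-0.26,0,0,0,0],[-0.74,-0.26,0,0,0,0],[-0.74,-0.26,0,0,0,0],[-0.74,-0.26,0,0,0,0],[-0.74,-0.26,0,0,0,0],[-0.74,-0.26,0,0,0,0],[-0.74,-0.26,0,0,0,0],[-0.74,-0.26,0,0,0,0],[-0.74,-0.26,0,0,0,0],[-0.74,-0.26,0,0,0,0],[-0.74,-0.26,0,0,0,0],[-0.74,-0.26,0,0,0,0]],
])

```text
clock: 2.5
position: [0.4289, 0.199, 0.4697]
ee_rot: [0.799, -0.602, 0.005, 0.001]
ft_force: [1.8, -1.0, -0.4]
grip_width: 0.649
```

```bash
cat > go.py <<'E'
import sys,numpy as np
from scipy.spatial.transform import Rotation as R
from workcell import status
def go(t,down=True,yaw=None):
    o=status.get_obs(); r=R.from_quat(o["ee_rot"]); M=r.as_matrix()
    d=M.T@(np.array(t)-o["position"])/.05
    x=M[:,0].copy(); 
    if yaw is not None: x=np.array([np.cos(yaw),np.sin(yaw),0])
    x[2]=0; x/=np.linalg.norm(x); z=np.array([0,0,-1.]); W=np.c_[x,np.cross(z,x),z]
    w=R.from_matrix(M.T@W).as_rotvec(degrees=True)/5
    print("pos",o["position"].round(4),"grip",round(o["grip_width"],3),"F",o["ft_force"].round(1),"q",o["joint_pos"].round(2),"t",round(o["clock"],2),"jawyaw",np.degrees(np.arctan2(M[1,0],M[0,0])).round(1)); print("shift units",d.round(2),"turn units",w.round(2))
a=[float(v) for v in sys.argv[1:4]]; go(a,yaw=np.radians(float(sys.argv[4])) if len(sys.argv)>4 else None)
E
python3 go.py .4245 .176 .30
```

```text
pos [0.4289 0.199  0.4697] grip 0.649 F [ 1.8 -1.  -0.4] q [ 0.44  0.01 -0.97  1.7   0.02  1.43 -1.82] t 2.5 jawyaw -74.0
shift units [0.39 0.23 3.4 ] turn units [-0.06 -0.1   0.  ]
```

servo_tool([
  [[0.1,0.06,0.6,0,0,0],[0.1,0.06,0.6,0,0,0],[0.1,0.06,0.7,-0.03,-0.05,0],[0.1,0.05,0.7,-0.03,-0.05,0],[0,0,0.7,0,0,0],[0,0,0.5,0,0,0],[0,0,0,0,0,0]],
])

```text
clock: 3.2
position: [0.4229, 0.1828, 0.2753]
ee_rot: [0.802, -0.597, 0.001, -0.003]
ft_force: [0.4, -0.5, -0.1]
grip_width: 0.645
```

```bash
python3 go.py .4245 .176 .175; python3 - <<'E'
from h import *
for n in("top","scene"):
    c=cams.camera(n); cv2.imwrite(f"pics/{n}3.png",c["color"][:,:,::-1])
E
```

```text
pos [0.4229 0.1828 0.2753] grip 0.645 F [ 0.4 -0.5 -0.1] q [ 0.39  0.2  -0.95  2.    0.19  1.03 -1.93] t 3.2 jawyaw -73.3
shift units [0.14 0.02 2.01] turn units [-0.07  0.02 -0.  ]
```

View pics/scene3.png

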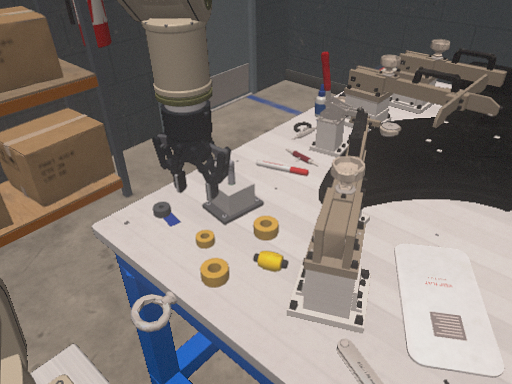

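The scene view shows the gripper, fingers about 55 mm apart, above the small ring at (205,238), and nothing else in the way. I'll go down.

servo_tool([
  [[0.07,0.01,0.4,-0.03,0.01,0],[0.07,0.01,0.4,-0.03,0.01,0],[0,0,0.4,0,0,0],[0,0,0.3,0,0,0],[0,0,0,0,0,0]],
])

```text
clock: 3.8
position: [0.4309, 0.1784, 0.2111]
ee_rot: [0.801, -0.598, 0.007, -0.008]
ft_force: [0.2, -0.6, -0.2]
grip_width: 0.647
```

```bash
python3 go.py .4245 .176 .175
```

```text
pos [0.4309 0.1784 0.2111] grip 0.647 F [ 0.2 -0.6 -0.2] q [ 0.32  0.32 -0.89  2.04  0.33  0.9  -2.03] t 3.8 jawyaw -73.5
shift units [0.01 0.15 0.72] turn units [-0.24 -0.03  0.  ]
```

servo_tool([
  [[0.01,0.08,0.2,-0.12,-0.02,0],[0,0.07,0.2,-0.12,0,0],[0,0,0.2,0,0,0],[0,0,0,0,0,0]],
])

```text
clock: 4.2
position: [0.4257, 0.1761, 0.1829]
ee_rot: [0.801, -0.599, 0.002, -0.001]
ft_force: [0.5, -0.4, -0.1]
grip_width: 0.645
```

```bash
python3 go.py .4245 .176 .175
```

```text
pos [0.4257 0.1761 0.1829] grip 0.645 F [ 0.5 -0.4 -0.1] q [ 0.29  0.37 -0.86  2.06  0.37  0.86 -2.07] t 4.2 jawyaw -73.5
shift units [-0.01  0.02  0.16] turn units [-0.05 -0.02  0.  ]
```

servo_tool([
  [[-0.01,0.02,0.16,-0.05,-0.02,0],[0,0,0.02,0,0,0]],
])

```text
clock: 4.4
position: [0.4247, 0.1764, 0.1735]
ee_rot: [0.801, -0.599, 0.0, -0.0]
ft_force: [-0.6, -0.4, -1.2]
grip_width: 0.646
```

```bash
python3 go.py .4245 .176 .175; python3 - <<'E'
from h import *
c=cams.camera("scene"); cv2.imwrite("pics/s4.png",cv2.resize(c["color"][150:290,130:300],None,fx=4,fy=4,interpolation=cv2.INTER_CUBIC)[:,:,::-1])
E
```

```text
pos [0.4247 0.1764 0.1735] grip 0.646 F [-0.6 -0.4 -1.2] q [ 0.28  0.39 -0.85  2.07  0.39  0.85 -2.08] t 4.4 jawyaw -73.5
shift units [ 0.01  0.01 -0.03] turn units [-0. -0.  0.]
```

View pics/s4.png

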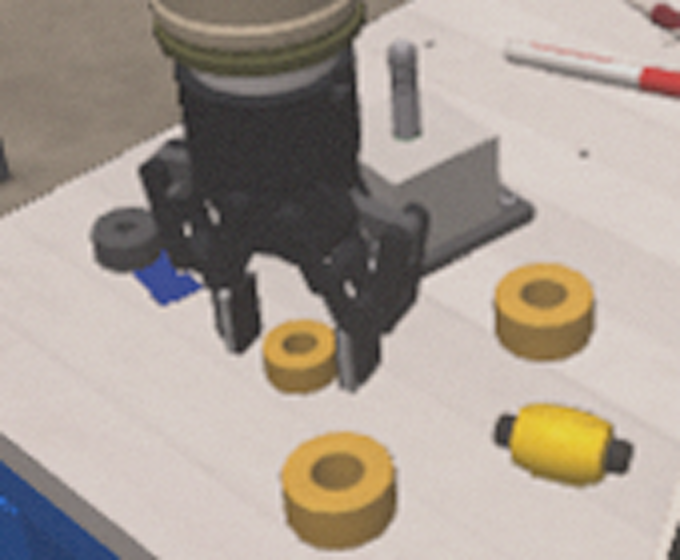

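servo_tool([
  [[0,0,-0.04,0,0,0],[0,0,0,0,0,0],[0,0,0,0,0,0],[0,0,0,0,0,0],[0,0,0,0,0,0],[0,0,0,0,0,0]],
], jaw=255, force=40)

```text
clock: 5.05
position: [0.4253, 0.1768, 0.177]
ee_rot: [0.801, -0.599, 0.001, -0.001]
ft_force: [-0.1, -0.3, -1.6]
grip_width: 0.393
```

```bash
python3 go.py .4245 .176 .175; python3 - <<'E'
from h import *
c=cams.camera("scene"); cv2.imwrite("pics/s5.png",cv2.resize(c["color"][150:290,130:300],None,fx=4,fy=4,interpolation=cv2.INTER_CUBIC)[:,:,::-1])
E
```

```text
pos [0.4253 0.1768 0.177 ] grip 0.393 F [-0.1 -0.3 -1.6] q [ 0.28  0.38 -0.86  2.07  0.38  0.85 -2.08] t 5.05 jawyaw -73.5
shift units [0.01 0.02 0.04] turn units [-0.02 -0.    0.  ]
```

View pics/s5.png

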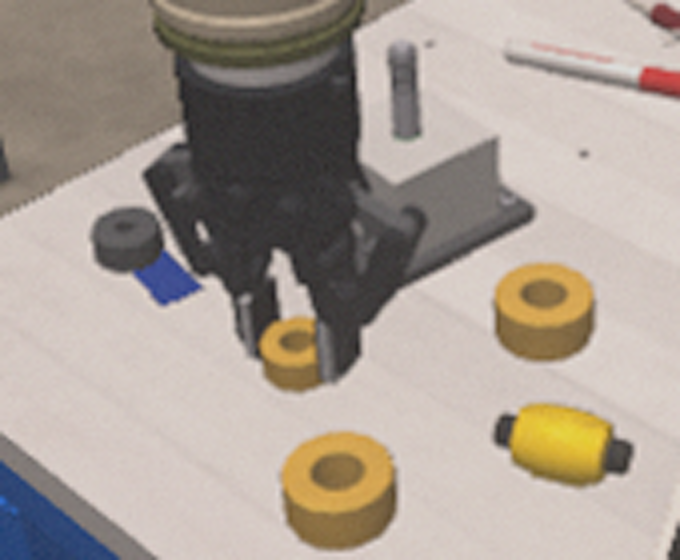

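servo_tool([
  [[0,0,-0.4,0,0,0],[0,0,-0.5,0,0,0],[0,0,-0.6,0,0,0],[0,0,-0.6,0,0,0],[0,0,-0.6,0,0,0],[0,0,-0.5,0,0,0],[0,0,-0.2,0,0,0],[0,0,0,0,0,0]],
])

```text
clock: 5.9
position: [0.4239, 0.1768, 0.3517]
ee_rot: [0.802, -0.598, -0.001, 0.001]
ft_force: [0.9, -0.4, -1.3]
grip_width: 0.39
```

```bash
python3 go.py .54 .217 .34; python3 - <<'E'
from h import *
c=cams.camera("scene"); cv2.imwrite("pics/s6.png",cv2.resize(c["color"][90:230,130:300],None,fx=4,fy=4,interpolation=cv2.INTER_CUBIC)[:,:,::-1])
E
```

```text
pos [0.4239 0.1768 0.3517] grip 0.39 F [ 0.9 -0.4 -1.3] q [ 0.47  0.08 -0.98  1.91  0.07  1.19 -1.82] t 5.9 jawyaw -73.4
shift units [-0.11 -2.46  0.23] turn units [ 0.02 -0.   -0.  ]
```

View pics/s6.png

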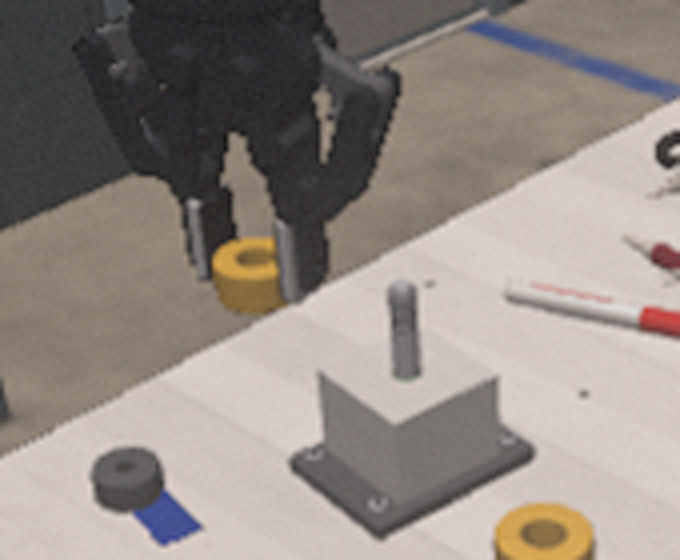

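servo_tool([
  [[-0.02,-0.4,0.03,0,0,0],[-0.02,-0.5,0.03,0,0,0],[-0.02,-0.5,0.03,0,0,0],[-0.02,-0.5,0.03,0,0,0],[-0.02,-0.4,0.03,0,0,0],[-0.01,-0.2,0,0,0,0],[0,0,0,0,0,0]],
])

```text
clock: 6.65
position: [0.5441, 0.2178, 0.3285]
ee_rot: [0.801, -0.598, -0.005, 0.008]
ft_force: [0.5, -0.5, -0.7]
grip_width: 0.393
```

```bash
python3 go.py .54 .217 .34; python3 - <<'E'
from h import *
c=cams.camera("scene"); cv2.imwrite("pics/s7.png",cv2.resize(c["color"][90:210,180:280],None,fx=6,fy=6,interpolation=cv2.INTER_CUBIC)[:600,:,::-1])
E
```

```text
pos [0.5441 0.2178 0.3285] grip 0.393 F [ 0.5 -0.5 -0.7] q [ 0.25  0.45 -0.9   1.62  0.36  1.27 -2.  ] t 6.65 jawyaw -73.4
shift units [-0.01  0.09 -0.23] turn units [ 0.22 -0.02 -0.  ]
```

View pics/s7.png

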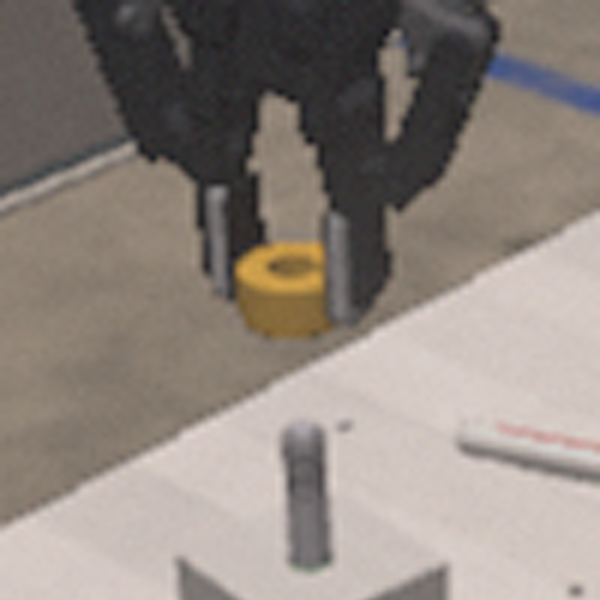

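servo_tool([
  [[0,0.09,-0.1,0.22,-0.02,0],[0,0,0,0,0,0],[0,0,0,0,0,0]],
])

```text
clock: 7.0
position: [0.5368, 0.2161, 0.3339]
ee_rot: [0.802, -0.597, 0.001, 0.0]
ft_force: [-0.5, -0.1, -0.6]
grip_width: 0.393
```

```bash
python3 go.py .54 .217 .33; python3 - <<'E'
from h import *
c=cams.camera("scene"); im=c["color"]; cv2.imwrite("pics/s8.png",cv2.resize(im[90:190,180:280],None,fx=6,fy=6,interpolation=cv2.INTER_CUBIC)[:600,:,::-1])
hsv=cv2.cvtColor(im,cv2.COLOR_RGB2HSV); m=cv2.inRange(hsv,(12,110,60),(32,255,255)); m[160:]=0; m[:,:200]=0;m[:,260:]=0; m[:120]=0
k=max(cv2.findContours(m,cv2.RETR_EXTERNAL,cv2.CHAIN_APPROX_NONE)[0],key=cv2.contourArea); print(cv2.boundingRect(k))
o=status.get_obs(); p=o["position"]; print(p)
# predicted silhouettes if ring is centred on tool axis
for zo in(-.177,-.159):
    a=np.linspace(0,2*np.pi,72)
    q=np.array([proj(c,p+[.018*np.cos(t),.018*np.sin(t),zo]) for t in a]); print(zo,q.min(0),q.max(0),proj(c,p+[0,0,zo]))
E
```

```text
pos [0.5368 0.2161 0.3339] grip 0.393 F [-0.5 -0.1 -0.6] q [ 0.27  0.43 -0.91  1.64  0.35  1.25 -2.  ] t 7.0 jawyaw -73.4
shift units [ 0.   -0.07  0.08] turn units [-0.01 -0.02  0.  ]
(218, 128, 16, 17)
[0.53687543 0.21619665 0.33408445]
-0.177 [218.56675076 136.26311819] [237.58523273 145.30691812] [228.082757   140.70508218]
-0.159 [217.89392913 127.77850225] [237.16938724 136.63072437] [227.53885214 132.12522576]
```

View pics/s8.png

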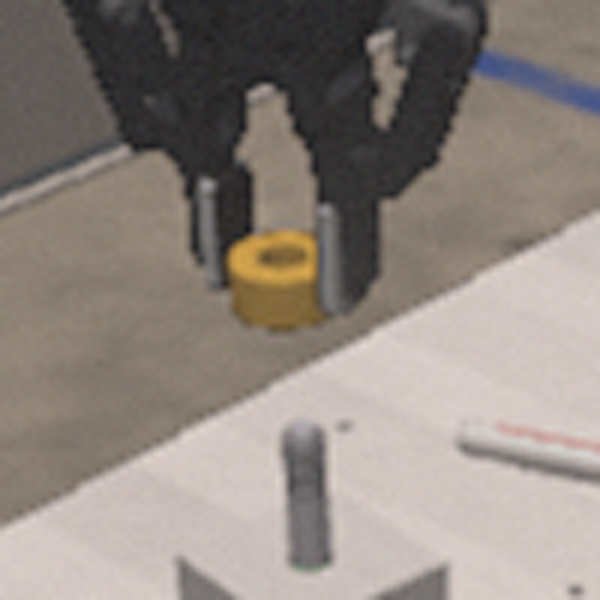

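```bash
python3 - <<'E'
from h import *
c=cams.camera("scene"); g=cv2.cvtColor(c["color"],cv2.COLOR_RGB2GRAY).astype(float)
for z in(.07,.08,.09,.1): 
    u,v=proj(c,[.54,.217,z]); r=int(round(v)); row=g[r,219:245]; b=np.median(np.r_[row[:6],row[-6:]]); w=np.clip(b-row-25,0,None); print(z,(u,v),"pin u",(w*np.arange(219,245)).sum()/w.sum(),row.astype(int)[5:18])
print(proj(c,[.54,.217,.112]),proj(c,[.545,.217,.112])-proj(c,[.54,.217,.112]),proj(c,[.54,.222,.112])-proj(c,[.54,.217,.112]))
print(proj(c,[.54,.217,.06]))
E
```

```text
0.07 (np.float64(231.32768482394454), np.float64(178.39775426775816)) pin u 231.18112244897958 [196 196 195 177 126 114 117 114 114 101 112 171 202]
0.08 (np.float64(231.07045752950404), np.float64(174.22201965213165)) pin u 230.91352549889135 [201 201 199 172 114 115 116 114 111 101 130 181 196]
0.09 (np.float64(230.80949065700952), np.float64(169.98814421799736)) pin u 230.5251798561151 [202 203 207 167  79  86  94  94  91  83 158 206 205]
0.1 (np.float64(230.544696128286), np.float64(165.6948051685051)) pin u 230.26443202979516 [200 208 184 126  95  96  94  94  89  98 163 203 201]
[230.22176184 160.46238018] [ 1.79848826 -0.9909031 ] [-1.79375238 -0.84753967]
[231.58125781 182.51662961]
```

servo_tool([
  [[0,-0.06,0.3,0,0,0],[0,0,0.25,0,0,0],[0,0,0,0,0,0]],
])

```text
clock: 7.4
position: [0.5401, 0.2166, 0.3042]
ee_rot: [0.802, -0.598, 0.001, 0.0]
ft_force: [0.4, -0.1, -1.0]
grip_width: 0.395
```

```bash
python3 go.py .54 .217 .285
```

```text
pos [0.5401 0.2166 0.3042] grip 0.395 F [ 0.4 -0.1 -1. ] q [ 0.25  0.46 -0.89  1.67  0.38  1.2  -2.02] t 7.4 jawyaw -73.4
shift units [-0.01  0.    0.38] turn units [-0.01 -0.02  0.  ]
```

servo_tool([
  [[-0.01,0,0.15,0,0,0],[0,0,0.1,0,0,0],[0,0,0.1,0,0,0],[0,0,0,0,0,0]],
])

```text
clock: 7.8
position: [0.5398, 0.2172, 0.284]
ee_rot: [0.802, -0.598, 0.0, 0.001]
ft_force: [0.1, -0.4, -1.0]
grip_width: 0.394
```

```bash
python3 go.py .54 .217 .28;  python3 - <<'E'
from h import *
c=cams.camera("scene"); im=c["color"]; cv2.imwrite("pics/s9.png",cv2.resize(im[110:210,180:280],None,fx=6,fy=6,interpolation=cv2.INTER_CUBIC)[:600,:,::-1])
E
```

```text
pos [0.5398 0.2172 0.284 ] grip 0.394 F [ 0.1 -0.4 -1. ] q [ 0.24  0.48 -0.88  1.68  0.4   1.17 -2.03] t 7.8 jawyaw -73.4
shift units [ 0.   -0.    0.08] turn units [ 0.01 -0.02 -0.  ]
```

View pics/s9.png

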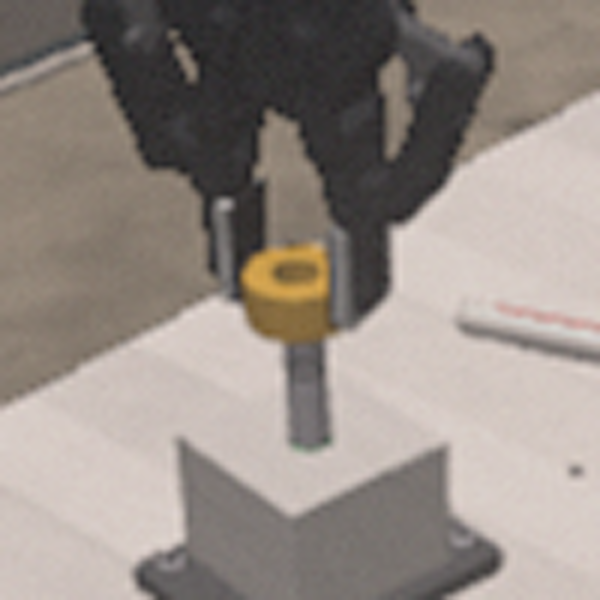

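The ring's underside is about 5 mm below the pin top with no force felt, and ring and pin line up at about (297,270) and (306,400) in the crop. I'll keep descending slowly.

servo_tool([
  [[0,0,0.08,0,0,0],[0,0,0.08,0,0,0],[0,0,0,0,0,0]],
])

```text
clock: 8.15
position: [0.5402, 0.2174, 0.2765]
ee_rot: [0.802, -0.598, 0.001, 0.0]
ft_force: [0.5, -0.2, -0.3]
grip_width: 0.393
```

```bash
python3 go.py .54 .217 .2372
```

```text
pos [0.5402 0.2174 0.2765] grip 0.393 F [ 0.5 -0.2 -0.3] q [ 0.23  0.49 -0.88  1.69  0.41  1.15 -2.04] t 8.15 jawyaw -73.4
shift units [0.   0.01 0.79] turn units [-0.01 -0.02  0.  ]
```

servo_tool([
  [[0,0.01,0.1,0,0,0],[0,0,0.1,0,0,0],[0,0,0.1,0,0,0],[0,0,0,0,0,0]],
])

```text
clock: 8.55
position: [0.5397, 0.2171, 0.2602]
ee_rot: [0.802, -0.598, 0.001, 0.0]
ft_force: [-0.9, -0.4, -1.2]
grip_width: 0.393
```

```bash
python3 go.py .54 .217 .2372
```

```text
pos [0.5397 0.2171 0.2602] grip 0.393 F [-0.9 -0.4 -1.2] q [ 0.23  0.51 -0.87  1.71  0.43  1.12 -2.05] t 8.55 jawyaw -73.4
shift units [ 0.   -0.01  0.46] turn units [-0.01 -0.02  0.  ]
```

servo_tool([
  [[0,-0.01,0.1,0,0,0],[0,0,0.1,0,0,0],[0,0,0.1,0,0,0],[0,0,0.06,0,0,0],[0,0,0,0,0,0]],
])

```text
clock: 9.05
position: [0.5402, 0.2172, 0.2403]
ee_rot: [0.802, -0.598, 0.001, 0.0]
ft_force: [-0.1, 0.5, -2.1]
grip_width: 0.391
```

```bash
python3 go.py .54 .217 .2372
```

```text
pos [0.5402 0.2172 0.2403] grip 0.391 F [-0.1  0.5 -2.1] q [ 0.21  0.53 -0.85  1.72  0.45  1.09 -2.06] t 9.05 jawyaw -73.4
shift units [0.   0.01 0.06] turn units [-0.01 -0.02  0.  ]
```

servo_tool([
  [[0,0,0.04,0,0,0],[0,0,0.04,0,0,0],[0,0,0,0,0,0]],
])

```text
clock: 9.35
position: [0.5404, 0.2174, 0.2365]
ee_rot: [0.802, -0.598, 0.001, -0.0]
ft_force: [-0.3, -0.3, -0.7]
grip_width: 0.392
```

```bash
python3 go.py .54 .217 .2372;  python3 - <<'E'
from h import *
c=cams.camera("scene"); im=c["color"]; cv2.imwrite("pics/s10.png",cv2.resize(im[120:220,180:280],None,fx=6,fy=6,interpolation=cv2.INTER_CUBIC)[:600,:,::-1])
E
```

```text
pos [0.5404 0.2174 0.2365] grip 0.392 F [-0.3 -0.3 -0.7] q [ 0.21  0.54 -0.85  1.72  0.45  1.09 -2.06] t 9.35 jawyaw -73.4
shift units [ 0.01  0.01 -0.01] turn units [-0.02 -0.02  0.  ]
```

View pics/s10.png

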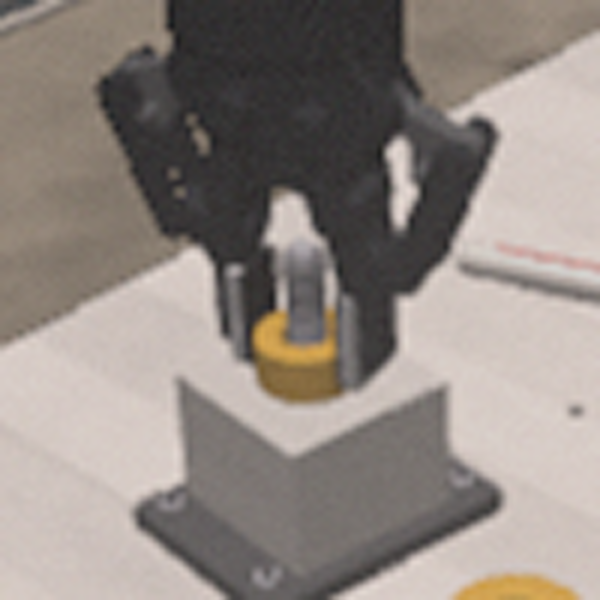

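servo_tool([
  [[0,0,0.02,0,0,0],[0,0,0.02,0,0,0],[0,0,0,0,0,0]],
])

```text
clock: 9.7
position: [0.5404, 0.2177, 0.2368]
ee_rot: [0.802, -0.598, 0.002, 0.0]
ft_force: [-0.2, 0.3, -0.9]
grip_width: 0.394
```

```bash
python3 go.py .54 .217 .2352
```

```text
pos [0.5404 0.2177 0.2368] grip 0.394 F [-0.2  0.3 -0.9] q [ 0.21  0.54 -0.85  1.72  0.45  1.09 -2.07] t 9.7 jawyaw -73.4
shift units [0.01 0.01 0.03] turn units [-0.02 -0.03  0.  ]
```

servo_tool([
  [[0.01,0.01,0.05,0,0,0],[0,0,0.05,0,0,0]],
])

```text
clock: 9.9
position: [0.5403, 0.218, 0.2363]
ee_rot: [0.802, -0.598, 0.003, -0.0]
ft_force: [-16.1, -10.0, 38.0]
grip_width: 0.394
```

```bash
python3 go.py .54 .217 .2352
```

```text
pos [0.5403 0.218  0.2363] grip 0.394 F [-16.1 -10.   38. ] q [ 0.21  0.54 -0.85  1.72  0.46  1.09 -2.07] t 9.9 jawyaw -73.4
shift units [0.02 0.01 0.02] turn units [-0.04 -0.05  0.  ]
```

Contact is at TCP z 0.2363, where the ring should be seated on the block. I'll release it there.

servo_tool([
  [[0,0,0,0,0,0],[0,0,0,0,0,0]],
])

```text
clock: 10.1
position: [0.5404, 0.2183, 0.2373]
ee_rot: [0.802, -0.598, 0.004, -0.001]
ft_force: [-0.1, -0.4, -1.5]
grip_width: 0.389
```

servo_tool([
  [[0,0,0,0,0,0],[0,0,0,0,0,0],[0,0,0,0,0,0],[0,0,0,0,0,0],[0,0,0,0,0,0]],
], jaw=100)

```text
clock: 10.6
position: [0.5405, 0.2181, 0.2363]
ee_rot: [0.802, -0.598, 0.003, -0.001]
ft_force: [0.5, -0.2, -0.6]
grip_width: 0.606
```

```bash
python3 go.py .54 .217 .265;  python3 - <<'E'
from h import *
c=cams.camera("scene"); im=c["color"]; cv2.imwrite("pics/s11.png",cv2.resize(im[120:220,180:280],None,fx=6,fy=6,interpolation=cv2.INTER_CUBIC)[:600,:,::-1])
E
```

```text
pos [0.5405 0.2181 0.2363] grip 0.606 F [ 0.5 -0.2 -0.6] q [ 0.21  0.54 -0.85  1.72  0.46  1.08 -2.07] t 10.6 jawyaw -73.4
shift units [ 0.02  0.01 -0.57] turn units [-0.05 -0.05  0.  ]
```

View pics/s11.png

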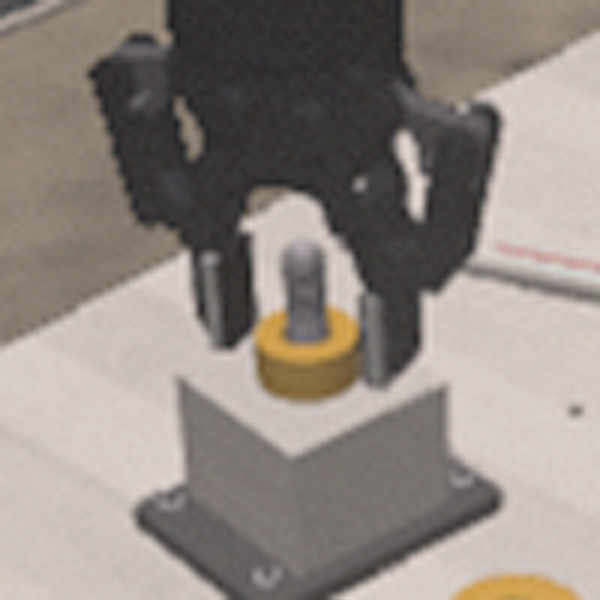

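Bushing released and lying flat round the pin at (307,350) in the crop. I'll rise to grip the pin above it.

servo_tool([
  [[0.01,0.01,-0.2,-0.05,-0.05,0],[0.01,0,-0.2,0,0,0],[0,0,-0.04,0,0,0],[0,0,0,0,0,0]],
])

```text
clock: 11.05
position: [0.5404, 0.217, 0.2609]
ee_rot: [0.802, -0.598, 0.0, -0.0]
ft_force: [-0.0, -0.3, 0.1]
grip_width: 0.606
```

```bash
python3 go.py .5398 .2173 .257
```

```text
pos [0.5404 0.217  0.2609] grip 0.606 F [-0.  -0.3  0.1] q [ 0.23  0.51 -0.87  1.7   0.43  1.13 -2.05] t 11.05 jawyaw -73.4
shift units [-0.01  0.01  0.08] turn units [-0.01  0.   -0.  ]
```

servo_tool([
  [[-0.01,0.01,0.06,0,0,0],[0,0,0,0,0,0]],
])

```text
clock: 11.25
position: [0.5397, 0.2173, 0.2578]
ee_rot: [0.802, -0.598, 0.0, -0.001]
ft_force: [-0.7, 0.1, -0.1]
grip_width: 0.612
```

servo_tool([
  [[0,0,0,0,0,0],[0,0,0,0,0,0],[0,0,0,0,0,0],[0,0,0,0,0,0],[0,0,0,0,0,0],[0,0,0,0,0,0],[0,0,0,0,0,0],[0,0,0,0,0,0]],
], jaw=255, force=40)

```text
clock: 12.05
position: [0.5398, 0.2168, 0.2573]
ee_rot: [0.801, -0.598, 0.0, 0.0]
ft_force: [-0.6, -1.2, 0.9]
grip_width: 0.148
```

```bash
python3 go.py .5398 .2173 .287;  python3 - <<'E'
from h import *
c=cams.camera("scene"); im=c["color"]; cv2.imwrite("pics/s12.png",cv2.resize(im[120:220,180:280],None,fx=6,fy=6,interpolation=cv2.INTER_CUBIC)[:600,:,::-1])
E
```

```text
pos [0.5398 0.2168 0.2573] grip 0.148 F [-0.6 -1.2  0.9] q [ 0.23  0.51 -0.86  1.71  0.43  1.12 -2.05] t 12.05 jawyaw -73.5
shift units [-0.01 -0.   -0.59] turn units [-0.   -0.01  0.  ]
```

View pics/s12.png

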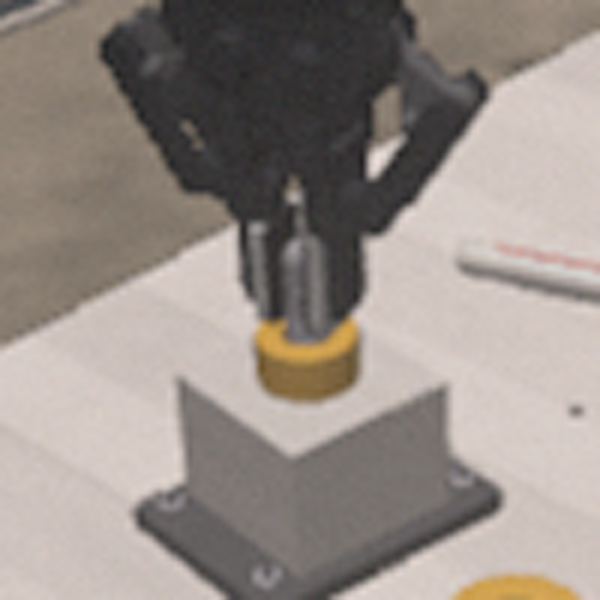

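The pin is gripped: the opening reads 12.6 mm, with the same roughly 2 mm offset I saw on the ring. The fingertips are clear above the bushing. I'll draw the pin up about 31 mm.

servo_tool([
  [[0,0,-0.1,0,0,0],[0,0,-0.1,0,0,0],[0,0,-0.1,0,0,0],[0,0,0,0,0,0]],
], force=60)

```text
clock: 12.5
position: [0.5396, 0.217, 0.2733]
ee_rot: [0.802, -0.598, 0.0, 0.0]
ft_force: [0.3, -0.3, 0.4]
grip_width: 0.137
```

```bash
python3 go.py .5398 .2169 .288;  python3 - <<'E'
from h import *
c=cams.camera("scene"); im=c["color"]; cv2.imwrite("pics/s13.png",cv2.resize(im[120:220,180:280],None,fx=6,fy=6,interpolation=cv2.INTER_CUBIC)[:600,:,::-1])
E
```

```text
pos [0.5396 0.217  0.2733] grip 0.137 F [ 0.3 -0.3  0.4] q [ 0.23  0.49 -0.88  1.7   0.41  1.15 -2.04] t 12.5 jawyaw -73.4
shift units [ 0.   -0.   -0.29] turn units [ 0. -0. -0.]
```

View pics/s13.png

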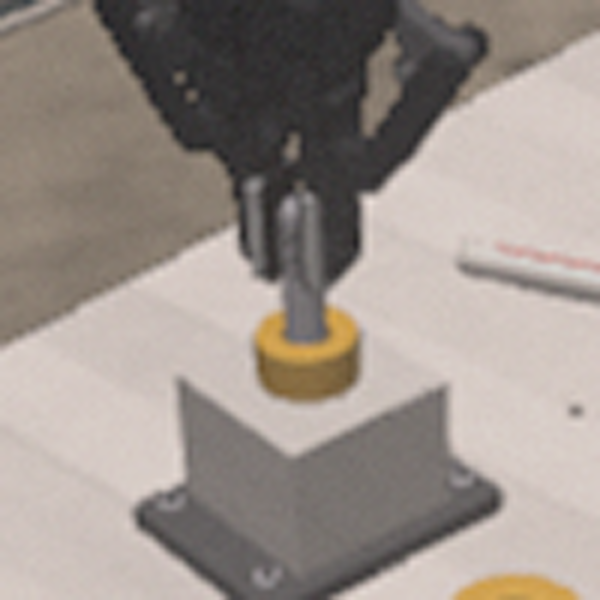

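servo_tool([
  [[0,0,-0.1,0,0,0],[0,0,-0.1,0,0,0],[0,0,-0.08,0,0,0],[0,0,0,0,0,0]],
])

```text
clock: 12.95
position: [0.5395, 0.217, 0.2881]
ee_rot: [0.802, -0.598, -0.0, 0.0]
ft_force: [0.2, -0.2, -1.0]
grip_width: 0.139
```

```bash
python3 go.py .5398 .2169 .288;  python3 - <<'E'
from h import *
c=cams.camera("scene"); im=c["color"]; cv2.imwrite("pics/s14.png",cv2.resize(im[120:220,180:280],None,fx=6,fy=6,interpolation=cv2.INTER_CUBIC)[:600,:,::-1])
E
```

```text
pos [0.5395 0.217  0.2881] grip 0.139 F [ 0.2 -0.2 -1. ] q [ 0.24  0.48 -0.88  1.68  0.4   1.17 -2.03] t 12.95 jawyaw -73.4
shift units [ 0. -0.  0.] turn units [ 0. -0. -0.]
```

View pics/s14.png

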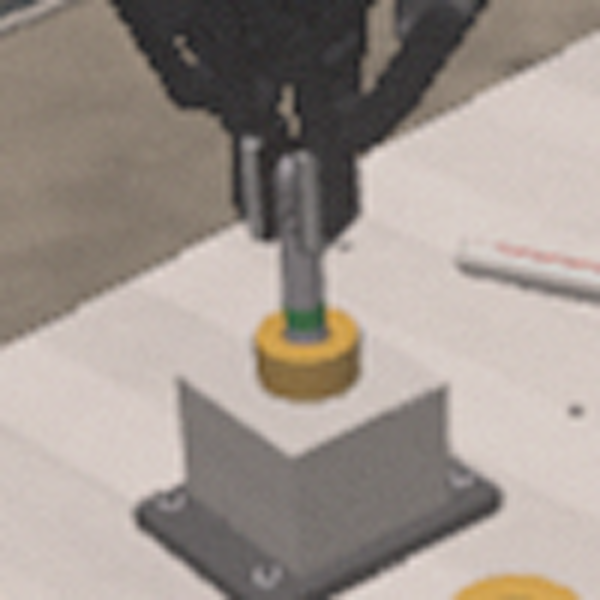

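The green band is fully clear at (307,318), with bare steel showing between it and the bushing and no red. The bushing is at (308,352), where it was before. I'll hold briefly, recheck, and hand in if nothing has moved.

servo_tool([
  [[0,0,0,0,0,0],[0,0,0,0,0,0],[0,0,0,0,0,0],[0,0,0,0,0,0],[0,0,0,0,0,0]],
])

```text
clock: 13.5
position: [0.5394, 0.2169, 0.2874]
ee_rot: [0.802, -0.598, -0.0, 0.0]
ft_force: [0.6, 0.2, 0.0]
grip_width: 0.138
```

```bash
python3 go.py .5398 .2169 .288;  python3 - <<'E'
from h import *
a=cams.camera("scene")["color"][120:220,180:280]; b=cams.camera("top")["color"][150:300,170:350]
cv2.imwrite("pics/f.png",np.vstack([cv2.resize(a,(300,300),interpolation=3),cv2.resize(b,(360,300))[:, :300]])[:,:,::-1])
E
```

```text
pos [0.5394 0.2169 0.2874] grip 0.138 F [0.6 0.2 0. ] q [ 0.24  0.48 -0.88  1.68  0.4   1.17 -2.03] t 13.5 jawyaw -73.4
shift units [ 0.   -0.01 -0.01] turn units [ 0.01 -0.   -0.  ]
```

View pics/f.png

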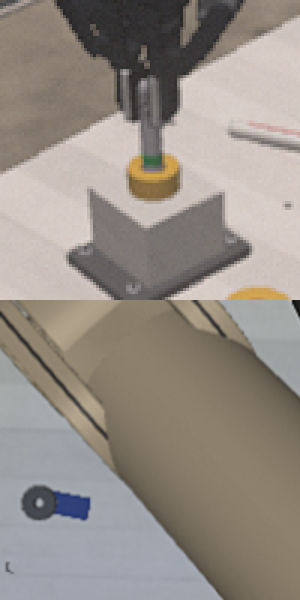

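The picture shows the green band clear at (152,160) and the bushing flat on the block at (153,180). In the top view the arm hides the stand. The dark bushing has not moved. Handing in.

```bash
python3 -c "
from workcell import order
print(order.hand_in())"
```

```text
the job is handed in; nothing more can be done
None
```

I slid the smallest brass bushing down the gauge pin until it touched the block, then let go of it. I then gripped the pin above it, drew it up about 30 mm, and handed the job in at 13.6 s while holding it there.

**Last checks:**
- **Bands:** in the scene camera the green band was fully clear above the bushing with bare steel below it, and no red showed. The rise, from the arm's own reading, was 30.1 mm after it settled, inside the 26 to 36 mm window.
- **Bushing:** it stayed flat on the block while the pin was drawn, at the same place in the picture.
- **Stand and hold:** the stand looked unmoved in the scene camera. The wrist force was under 1 N while holding the pin.
- **Other items:** the dark bushing was in place in the last pictures. The gripper never went near the plug or the marker, but I did not check them separately at the end.

**Worth knowing:**
- Seating the bushing pressed the held ring onto the block with 38 N vertically, about 42 N counting sideways force, for a moment. I eased off before releasing it.
- At the end the arm hid the stand from the top camera, so the final check of the bands and bushing rests on the scene camera alone.

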